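# Tip the tray of red adaptors to heap them for the scoop

## Task

Two alike shallow tipping trays stand on the granite shelf; take hold of the lift bar of the one that holds the three red barrel adaptors and tip the tray up until all three have slid down and lie gathered at its low, hinged end, ready for a scoop. Let go and leave the tray standing tipped, clearly steep, with all three adaptors still in it.

Things in the scene. Friction and masses are not known exactly. Their poses are not given: they have to be found in the camera images.
- tray_grip (a point): Centre of the round brass lift bar (12 mm thick, 70 long, 58 above the shelf) of the tray with the red adaptors. Axes turn with the tray: y along bar, x from bar to low end, z up from tray floor. Hinge line parallel to y at x=+290, z=-46 mm. Stiff hinge: 6 N at the bar lifts it, it stays where left, stop at 34 deg. Bar on the robot's side, tray yaw within 25 deg; the bar may turn in the fingers.
- adaptor_a: Red barrel adaptor standing in the bar-side half of the tray: flange 26 mm diameter, neck 19 mm, 18 mm high, about 25 g. Origin at its underside's centre, z its axis. It starts to slide on the slick tray at 8 to 13 degrees of tilt. A like tray holding silver stubs is a bystander.
- adaptor_b: Second red adaptor, same shape and origin as adaptor_a, in the bar-side half of the same tray: bare aluminium, 230 x 76 mm outside, walls 26 high and 5 thick, floor 4. In tray_grip's axes: near end wall's outer face x=+60 mm, low end wall's inside face x=+285, floor top z=-42, inner side faces y=+-33.
- adaptor_c: Third red adaptor, same shape and origin as adaptor_a, near the middle of the same tray's length. Between the bar and the tray's near end wall, and between the bar's two side arms, is a free gap for one finger: 54 mm along the tray, 58 mm along the bar.
Things that resemble listed ones, but are neither listed nor needed, are in the scene too. Leave any black or brown look-alike of the adaptor_c alone.

How it is judged:
By the outcome, as a careful person would: the job done as asked, in the order asked, and still so for the second after the job is handed in, with the robot touching nothing.
It also fails if it takes over 35 s, if anything falls off the work surface, if the arm or the gripper's body presses on something with over 40 N, if the wrist force passes 120 N, or if a joint passes its speed limit or range.

## Robot

A 7-joint arm with a two-finger parallel gripper is mounted at the origin on the work surface. World frame = base frame: x ahead of the robot, y to its left, z up, the work surface at z = 0. Lengths are in m, angles in rad, forces in N, time in s.
With the tool pointing down it reaches from about 0.425 to 0.875 m from the base axis. Payload 4.7 kg.
Tool frame: the origin (TCP) lies midway between the tips of the shut fingers; the grasp point (between the pads) lies 19 mm behind it; z points along the fingers, y is the line along which they close (so a half turn about z gives the same grasp; the last joint's range is limited). The gripper opens to 87 mm and grips with 3 to 60 N. Pads are 19 mm wide; open, the fingers measure 117 mm over their backs; the gripper's body (75 mm by 190 mm) begins 51 mm behind the grasp point.
Start: joints at [1.334, 0.321, -0.07, 1.45, 0.023, 1.371, -0.057], TCP at [0.161, -0.63, 0.223] pointing down, gripper open.
Joint ranges: [-2.86, 2.86], [-0.3, 2.09], [-1.38, 1.24], [0.06, 2.45], [-1.56, 4.7], [0.09, 2.05], [-2.69, 2.69]. Speed limits (rad/s): [2.57, 2.57, 3.14, 3.14, 3.14, 3.14, 3.14].

## Interface

Orientations are given as a rotation vector (axis times angle).
In Python, from bench import ctrl, get_image, calibration gives the robot as it stands.
- The arm moves only by the tool apply_moves, never from a script. Its arguments are lists of equal length, an entry for each row: "dp": the shift along the tool's x, y, z in m, a list of three; "twist": the turn, a rotation vector about the tool's x, y, z in rad, a list of three; "fingers": the closure, from 0 (fully open) to 1 (shut). In form: {"dp": [[dx, dy, dz], ...], "twist": [[ax, ay, az], ...], "fingers": [fingers, ...]}. A call has 1 to 10 rows; each row shifts and turns the commanded pose from where the row before left it, along the tool's axes as they then stand; what a row does not reach is not made up. A row lasts 1/10 s, in which the tool goes at most 50 mm and 8.59 degrees, less where a joint would pass 70% of its speed; a pose out of reach is approached as far as the arm can. A call is refused whole if a number of a shift passes 0.05 or a number of a turn 0.15, either way. A call with a gripper value outside its range is refused whole. The fingers move at their own pace and stop on an object; "newtons" is the grip in N (left out, the last holds). Time passes only in rows, so rows that do not move let the fingers close. It gives the time, the measured TCP pose, the force, the opening and the grip force at its end, in the units of the state.
- ctrl.get_state(): the state, without advancing time (a new reading comes with each control period).
- get_image(name): name is "scene" or "top" or "wrist"; returns the picture (480x640x3 uint8, red, green, blue); there is no depth.
- calibration(name): a dict with "fx", "fy", "cx", "cy" (pixels), "k1" (the pictures are not rectified: a ray, as slopes to the right and down, at radius r is drawn at 1 + k1 r^2 times it, then the intrinsics apply), "eye" and "attitude" of the camera in the world; the wrist camera has in their place "hand_eye" (4x4, takes a point from camera to tool coordinates, whose origin is the TCP and whose axes are the flange's). Camera axes: x right, y up, looking along -z (the intrinsics and any distortion apply to the point x, -y, -z); pixel columns grow to the right and rows downward; lengths in m; the calibration is good to about 2 mm. A picture is of the moment at which its call begins: read the wrist's pose just before it. calibration takes no time and is no camera call.
- ctrl.close_job(): hands the job in; it is judged then, once.
The state is a dict: "time": time; "joint_positions": joint angles; "qd": joint speeds; "joint_torque": joint torques, N m; "position": TCP position; "tool_rot": TCP orientation; "ft_force": force on the tool from outside, world axes, zero at the start; "torque": the same for the moment, N m; "grip_width": opening from 0.0 (shut) to 1.0 (fully open); "grip_force": force on a finger pad.
Only numpy, scipy, OpenCV 4.12 (cv2) and the standard library are available. Lean on these libraries where they do the work, as an engineer would, in place of code of your own. Each camera call takes 0.05 s, during which the arm holds its last target. There are 200 camera calls.

## Working session

There is one attempt and no reset: what is moved stays moved. The work goes in short steps, Python scripts to look and compute and a tool call to move; the robot and the scene stay as the last step left them, time stands still between calls to the robot, and variables do not carry over. Pictures are saved under pics/ and viewed, at most 10 in all, crops included, and the job is handed in when it is done.

Besides the shell and the picture viewer there is one more tool, called after "Call:" as name(argument=value, ...), one argument or row to a line, values as JSON. apply_moves: Moves the arm, as the interface text tells. Its arguments: {"type":"object","properties":{"dp":{"type":"array"},"twist":{"type":"array"},"fingers":{"type":"array"},"newtons":{"type":"number"}},"required":["dp","twist","fingers"]}

```bash
mkdir -p pics; cat > h.py <<'E'
import numpy as np, cv2
from scipy.spatial.transform import Rotation as R
from bench import ctrl, get_image, calibration
def cam(name,st=None):
    c=calibration(name)
    if 'hand_eye' in c:
        H=np.array(c['hand_eye']); Rt=R.from_rotvec(st['tool_rot']).as_matrix()
        return c, Rt@H[:3,3]+np.array(st['position']), Rt@H[:3,:3]
    a=np.array(c['attitude'])
    Rm=a if a.shape==(3,3) else R.from_rotvec(a).as_matrix() if a.size==3 else None
    return c,np.array(c['eye']),Rm
def ray(name,px,st=None):
    c,e,Rm=cam(name,st)
    K=np.array([[c['fx'],0,c['cx']],[0,c['fy'],c['cy']],[0,0,1.]])
    s=cv2.undistortPoints(np.array(px,float).reshape(-1,1,2),K,np.array([c['k1'],0,0,0.]))[:,0]
    d=np.c_[s[:,0],-s[:,1],-np.ones(len(s))]@Rm.T
    return e,d/np.linalg.norm(d,axis=1)[:,None]
def onplane(name,px,z,st=None):
    e,d=ray(name,px,st); return e+d*((z-e[2])/d[:,2])[:,None]
def cross(e1,d1,e2,d2):
    A=np.c_[d1,-d2]; t=np.linalg.lstsq(A,e2-e1,rcond=None)[0]
    p,q=e1+t[0]*d1,e2+t[1]*d2; return (p+q)/2,np.linalg.norm(p-q)
def snap(name,f):
    im=get_image(name); cv2.imwrite('pics/'+f+'.png',im[:,:,::-1]); return im
E
python3 - <<'E'
from h import *
for n in('scene','top','wrist'): print(n,calibration(n))
s=ctrl.get_state();print(s)
a=snap('scene','s0');b=snap('top','t0')
E
```

```text
scene {'fx': 495.73079872166545, 'fy': 495.73079872166545, 'cx': 320.447158599209, 'cy': 237.25655423639031, 'k1': 0.0078371223201818, 'eye': array([ 1.04907156, -0.17991675,  0.62824914]), 'attitude': array([0.61511384, 0.48998482, 1.22981868])}
top {'fx': 571.1957933147506, 'fy': 571.1957933147506, 'cx': 316.1470999359853, 'cy': 248.65031374973844, 'k1': -0.18609400717068217, 'eye': array([ 0.37044944, -0.03433272,  0.98480778]), 'attitude': array([ 0.18250978, -0.19140806, -1.55384345])}
wrist {'fx': 357.1283169229338, 'fy': 357.1283169229338, 'cx': 321.7557249678113, 'cy': 244.00992940441068, 'k1': -0.00751923490529221, 'hand_eye': array([[ 1.46759328e-04,  9.51865392e-01,  3.06516320e-01,
         8.43954298e-02],
       [ 9.99999971e-01, -8.09542484e-05, -2.27399885e-04,
        -7.45032174e-04],
       [-1.91640282e-04,  3.06516345e-01, -9.51865376e-01,
        -1.63176278e-01],
       [ 0.00000000e+00,  0.00000000e+00,  0.00000000e+00,
         1.00000000e+00]])}
{'time': 0.0, 'joint_positions': array([ 1.33409648,  0.32183777, -0.0700619 ,  1.45166633,  0.02264928,
        1.37075381, -0.05691397]), 'qd': array([ 5.48912114e-04,  1.28684919e-03,  6.74692572e-04,  4.99673449e-04,
       -2.54742141e-04,  3.06367817e-05, -1.48454131e-04]), 'joint_torque': array([ 2.33416386e-04, -4.91288602e+01, -4.03900445e-01, -3.12530959e+01,
       -6.37785648e-02,  4.36322833e-02,  1.90002629e-04]), 'position': array([ 0.16110512, -0.62916715,  0.22145609]), 'tool_rot': array([-3.11509792e+00, -3.92700838e-01,  6.02726224e-04]), 'ft_force': array([-0.40672438,  0.06903856,  0.79788299]), 'torque': array([-0.01366922, -0.02170301,  0.0505485 ]), 'grip_force': 0.0, 'grip_width': 1.0009103822150973}
```

View pics/s0.png

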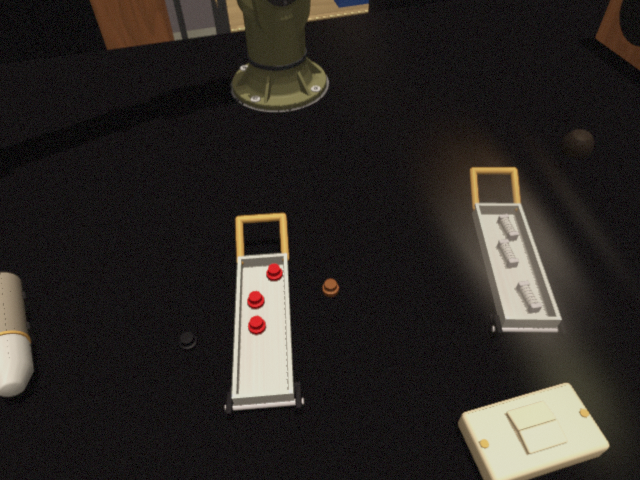

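View pics/t0.png

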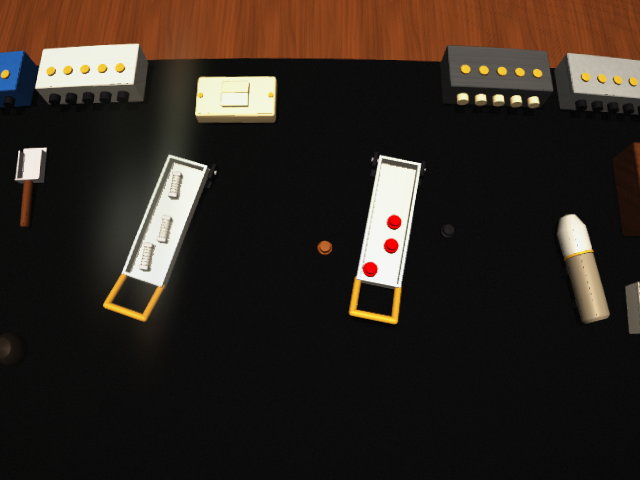

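Scene view: the red-adaptor tray has its brass bar at about (238–287, 217), with the low end at (265, 402). Top view: its bar runs (351,314)–(398,321), with the low end at (400,160). The silver-stub tray stands beside it, and the black and brown look-alikes lie outside the trays. Next I measure the bar and adaptors from both views.

```bash
cat > m.py <<'E'
from h import *
a=cv2.imread('pics/s0.png');b=cv2.imread('pics/t0.png')
def msk(im,lo,hi,roi):
    h=cv2.cvtColor(im,cv2.COLOR_BGR2HSV);m=cv2.inRange(h,lo,hi);o=np.zeros_like(m);x0,y0,x1,y1=roi;o[y0:y1,x0:x1]=m[y0:y1,x0:x1];return o
def bar(im,roi,mid,edge):
    m=msk(im,(14,90,90),(32,255,255),roi);xs=np.arange(*mid)
    rows=[]
    for x in xs:
        r=np.nonzero(m[:,x])[0]; rows.append((r.min()+r.max())/2 if len(r) else np.nan)
    k=np.isfinite(rows);p=np.polyfit(xs[k],np.array(rows)[k],1)
    # bar ends: walk along line
    t=[x for x in range(roi[0],roi[2]) if m[int(round(np.polyval(p,x))),x]]
    print('thick',m[:,mid[0]:mid[1]].sum()/255/len(xs),'ends',min(t),max(t))
    x=np.array([min(t),max(t)+0.]);return np.c_[x,np.polyval(p,x)]
sb=bar(a,(225,205,300,262),(250,275),0); tb=bar(b,(340,270,410,330),(362,388),0)
print(sb,tb)
es,ds=ray('scene',sb);et,dt=ray('top',tb)
P=[]
for i,j in((0,1),(1,0)):
    p,g=cross(es,ds[i],et,dt[j]);P.append(p);print('bar end',p,'gap',g)
P=np.array(P);c=P.mean(0);v=P[0]-P[1];print('centre',c,'len',np.linalg.norm(v))
for n,im,roi in(('scene',a,(220,240,310,420)),('top',b,(350,150,430,300))):
    m=msk(im,(0,150,70),(6,255,255),roi)|msk(im,(174,150,70),(180,255,255),roi)
    q=[np.array(cv2.minEnclosingCircle(k)[0]) for k in cv2.findContours(m,0,2)[0] if cv2.contourArea(k)>30]
    print(n,np.round(q,1).tolist());print(onplane(n,q,0.025).round(3))
# tray corners: low end hinge points at floor in top
for n,px in(('scene',[(230,407),(301,402)]),('top',[(376,158),(424,168)])): print(n,onplane(n,px,0.012).round(3))
E
python3 m.py
```

```text
thick 8.16 ends 235 285
thick 7.615384615384615 ends 349 397
[[235.         219.60384615]
 [285.         215.41153846]] [[349.         311.33846154]
 [397.         320.69230769]]
bar end [ 0.47574364 -0.17215375  0.05943394] gap 0.0014167473396369827
bar end [ 0.49057228 -0.09343911  0.06063212] gap 0.0009331604259513371
centre [ 0.48315796 -0.13279643  0.06003303] len 0.08010816507634264
scene [[256.2, 324.7], [255.0, 299.5], [273.9, 271.7]]
[[ 0.656 -0.176  0.025]
 [ 0.613 -0.17   0.025]
 [ 0.57  -0.132  0.025]]
top [[369.7, 268.9], [390.5, 245.5], [393.6, 221.9]]
[[ 0.569 -0.131  0.025]
 [ 0.611 -0.168  0.025]
 [ 0.653 -0.175  0.025]]
scene [[ 0.759 -0.231  0.012]
 [ 0.778 -0.142  0.012]]
top [[ 0.779 -0.147  0.012]
 [ 0.761 -0.236  0.012]]
```

```bash
cat > plan.py <<'E'
from h import *
import sys
def plan(goal,yaw_y,n,st=None):
    """tool-down goal with tool y at world angle yaw_y; n equal rows"""
    st=st or ctrl.get_state();p=np.array(st['position']);Q=R.from_rotvec(st['tool_rot'])
    y=np.array([np.cos(yaw_y),np.sin(yaw_y),0]);z=np.array([0,0,-1.]);G=R.from_matrix(np.c_[np.cross(y,z),y,z])
    w=(Q.inv()*G).as_rotvec()/n; d=(np.array(goal)-p)/n
    dp=[]
    for i in range(n):
        dp.append((Q.inv().apply(d)).round(4).tolist()); Q=Q*R.from_rotvec(w)
    print(dp,w.round(4).tolist())
E
python3 -c "
from plan import *
plan([.483,-.133,.15],np.radians(-10.9),20)"
```

```text
[[0.0217, -0.02, 0.0036], [0.0228, -0.0188, 0.0036], [0.0239, -0.0175, 0.0036], [0.0248, -0.0161, 0.0036], [0.0257, -0.0147, 0.0036], [0.0265, -0.0132, 0.0036], [0.0272, -0.0117, 0.0036], [0.0278, -0.0101, 0.0036], [0.0283, -0.0085, 0.0036], [0.0287, -0.0069, 0.0036], [0.0291, -0.0053, 0.0036], [0.0293, -0.0036, 0.0036], [0.0295, -0.002, 0.0036], [0.0296, -0.0003, 0.0036], [0.0295, 0.0014, 0.0036], [0.0294, 0.003, 0.0036], [0.0292, 0.0047, 0.0036], [0.0289, 0.0063, 0.0036], [0.0285, 0.008, 0.0036], [0.028, 0.0095, 0.0036]] [-0.0001, -0.0, -0.0565]
```

Call:
apply_moves(
  dp=[
    [0.022,-0.02,0],
    [0.023,-0.019,0],
    [0.024,-0.0175,0],
    [0.025,-0.016,0],
    [0.0255,-0.0145,0],
    [0.0265,-0.013,0],
    [0.027,-0.0115,0],
    [0.028,-0.01,0],
    [0.028,-0.0085,0],
    [0.0285,-0.007,0],
  ],
  twist=[
    [0,0,-0.0565],
    [0,0,-0.0565],
    [0,0,-0.0565],
    [0,0,-0.0565],
    [0,0,-0.0565],
    [0,0,-0.0565],
    [0,0,-0.0565],
    [0,0,-0.0565],
    [0,0,-0.0565],
    [0,0,-0.0565],
  ],
  fingers=[0.3,0.3,0.3,0.3,0.3,0.3,0.3,0.3,0.3,0.3],
  newtons=20,
)

```text
time: 1.1
position: [0.3238, -0.3802, 0.2225]
tool_rot: [2.881, 1.253, -0.0]
ft_force: [-0.2, -0.6, 0.1]
grip_width: 0.701
grip_force: 0.0
```

Call:
apply_moves(
  dp=[
    [0.029,-0.005,0.007],
    [0.029,-0.0035,0.007],
    [0.0295,-0.002,0.007],
    [0.0295,0,0.007],
    [0.0295,0.0015,0.007],
    [0.0295,0.003,0.007],
    [0.029,0.0045,0.007],
    [0.029,0.0065,0.007],
    [0.0285,0.008,0.007],
    [0.028,0.0095,0.007],
  ],
  twist=[
    [0,0,-0.0565],
    [0,0,-0.0565],
    [0,0,-0.0565],
    [0,0,-0.0565],
    [0,0,-0.0565],
    [0,0,-0.0565],
    [0,0,-0.0565],
    [0,0,-0.0565],
    [0,0,-0.0565],
    [0,0,-0.0565],
  ],
  fingers=[0.3,0.3,0.3,0.3,0.3,0.3,0.3,0.3,0.3,0.3],
)

```text
time: 2.1
position: [0.4842, -0.1324, 0.1516]
tool_rot: [-2.417, -2.006, 0.0]
ft_force: [0.2, -0.3, 0.1]
grip_width: 0.701
grip_force: 0.0
```

Call:
apply_moves(
  dp=[
    [0,0,0],
    [0,0,0],
  ],
  twist=[
    [0,0,0],
    [0,0,0],
  ],
  fingers=[0.3,0.3],
)

```text
time: 2.3
position: [0.4836, -0.1334, 0.1518]
tool_rot: [-2.418, -2.004, 0.001]
ft_force: [-0.9, -0.0, 0.4]
grip_width: 0.698
grip_force: 0.0
```

```bash
python3 - <<'E'
from plan import *
s=ctrl.get_state();im=snap('wrist','w1')
np.save('w1.npy',np.r_[s['position'],s['tool_rot']])
print(s['time'],s['position'],s['grip_width'],s['ft_force'])
plan([.483,-.133,.15],np.radians(-10.9),1,s)
c,e,Rm=cam('wrist',s)
for P in([.483,-.133,.06],[.4757,-.172,.06],[.4906,-.0934,.06]):
    q=Rm.T@(np.array(P)-e);print(c['cx']+c['fx']*q[0]/-q[2],c['cy']+c['fy']*q[1]/q[2])
E
```

```text
2.3 [ 0.4835656  -0.13342554  0.15175738] 0.6979375250847791 [-0.8837227  -0.00754038  0.42020651]
[[0.0003, -0.0006, 0.0018]] [-0.0014, -0.0002, 0.0033]
322.0130256476809 247.6568829200161
322.088202291979 295.50910492506944
322.18630232128805 194.37202840132142
```

View pics/w1.png

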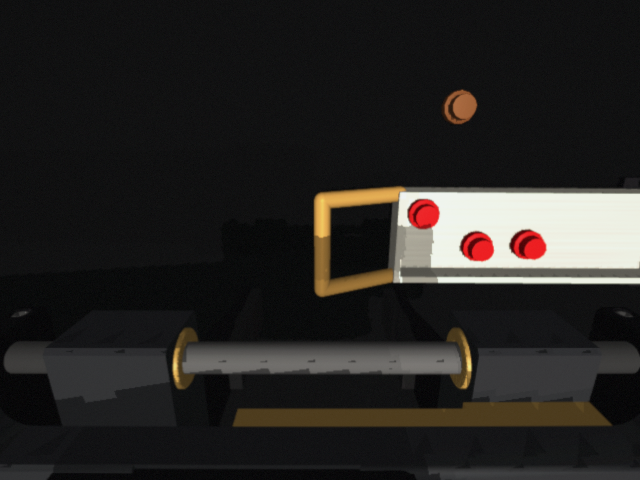

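The wrist view shows the bar vertical at u≈322, v≈193–296, which matches the projection of the measured bar. The gap to the near wall (u≈390) is free, so I descend and grip.

Call:
apply_moves(
  dp=[
    [0,0,0.02],
    [0,0,0.025],
    [0,0,0.025],
    [0,0,0.02],
    [0,0,0.015],
    [0,0,0.006],
    [0,0,0],
    [0,0,0],
  ],
  twist=[
    [0,0,0],
    [0,0,0],
    [0,0,0],
    [0,0,0],
    [0,0,0],
    [0,0,0],
    [0,0,0],
    [0,0,0],
  ],
  fingers=[0.3,0.3,0.3,0.3,0.3,0.3,0.3,0.3],
)

```text
time: 3.15
position: [0.4844, -0.1353, 0.0423]
tool_rot: [2.421, 1.999, 0.001]
ft_force: [-0.4, 0.1, -0.2]
grip_width: 0.7
grip_force: 0.0
```

Call:
apply_moves(
  dp=[
    [0,0,0],
    [0,0,0],
    [0,0,0],
    [0,0,0],
    [0,0,0],
    [0,0,0],
    [0,0,0],
    [0,0,0],
  ],
  twist=[
    [0,0,0],
    [0,0,0],
    [0,0,0],
    [0,0,0],
    [0,0,0],
    [0,0,0],
    [0,0,0],
    [0,0,0],
  ],
  fingers=[0.5,0.7,0.8,0.9,1,1,1,1],
  newtons=20,
)

```text
time: 3.95
position: [0.4833, -0.1348, 0.0415]
tool_rot: [-2.422, -2.0, 0.001]
ft_force: [-1.4, 0.6, 2.0]
grip_width: 0.129
grip_force: 20.0
```

Call:
apply_moves(
  dp=[
    [0,0.0004,-0.0025],
    [0,0.0005,-0.0025],
    [0,0.0005,-0.0025],
    [0,0.0005,-0.0025],
    [0,0.0004,-0.0026],
    [0,0.0005,-0.0025],
    [0,0.0006,-0.0025],
    [0,0.0006,-0.0025],
    [0,0.0006,-0.0025],
    [0,0.0006,-0.0025],
  ],
  twist=[
    [0,0,0],
    [0,0,0],
    [0,0,0],
    [0,0,0],
    [0,0,0],
    [0,0,0],
    [0,0,0],
    [0,0,0],
    [0,0,0],
    [0,0,0],
  ],
  fingers=[1,1,1,1,1,1,1,1,1,1],
  newtons=25,
)

```text
time: 4.95
position: [0.4883, -0.1358, 0.0666]
tool_rot: [-2.421, -2.0, 0.002]
ft_force: [-2.6, 0.1, -4.8]
grip_width: 0.122
grip_force: 25.0
```

Call:
apply_moves(
  dp=[
    [0,0.0007,-0.0025],
    [0,0.0007,-0.0025],
    [0,0.0007,-0.0025],
    [0,0.0006,-0.0024],
    [0,0.0007,-0.0025],
    [0,0.0008,-0.0024],
    [0,0.0008,-0.0025],
    [0,0.0008,-0.0024],
    [0,0.0007,-0.0025],
    [0,0.0008,-0.0024],
  ],
  twist=[
    [0,0,0],
    [0,0,0],
    [0,0,0],
    [0,0,0],
    [0,0,0],
    [0,0,0],
    [0,0,0],
    [0,0,0],
    [0,0,0],
    [0,0,0],
  ],
  fingers=[1,1,1,1,1,1,1,1,1,1],
)

```text
time: 5.95
position: [0.4953, -0.1371, 0.0912]
tool_rot: [-2.421, -2.0, 0.002]
ft_force: [-5.9, 0.9, -4.0]
grip_width: 0.126
grip_force: 25.0
```

Call:
apply_moves(
  dp=[
    [0,0.0004,-0.0012],
    [0,0.0004,-0.0012],
    [0,0.0004,-0.0012],
    [0,0.0004,-0.0012],
    [0,0.0004,-0.0012],
    [0,0.0004,-0.0012],
    [0,0.0004,-0.0012],
    [0,0.0004,-0.0012],
    [0,0.0004,-0.0012],
    [0,0.0005,-0.0012],
  ],
  twist=[
    [0,0,0],
    [0,0,0],
    [0,0,0],
    [0,0,0],
    [0,0,0],
    [0,0,0],
    [0,0,0],
    [0,0,0],
    [0,0,0],
    [0,0,0],
  ],
  fingers=[1,1,1,1,1,1,1,1,1,1],
)

```text
time: 6.95
position: [0.4995, -0.1379, 0.1033]
tool_rot: [-2.421, -2.0, 0.002]
ft_force: [-4.8, 1.5, -2.8]
grip_width: 0.124
grip_force: 25.0
```

Call:
apply_moves(
  dp=[
    [0,0.0005,-0.0012],
    [0,0.0005,-0.0012],
    [0,0.0005,-0.0012],
    [0,0.0005,-0.0012],
    [0,0.0005,-0.0012],
    [0,0.0005,-0.0012],
    [0,0.0005,-0.0012],
    [0,0.0005,-0.0012],
    [0,0.0005,-0.0012],
    [0,0.0005,-0.0012],
  ],
  twist=[
    [0,0,0],
    [0,0,0],
    [0,0,0],
    [0,0,0],
    [0,0,0],
    [0,0,0],
    [0,0,0],
    [0,0,0],
    [0,0,0],
    [0,0,0],
  ],
  fingers=[1,1,1,1,1,1,1,1,1,1],
)

```text
time: 7.95
position: [0.5043, -0.1389, 0.1153]
tool_rot: [-2.421, -2.0, 0.002]
ft_force: [-5.2, 0.1, -2.7]
grip_width: 0.124
grip_force: 25.0
```

```bash
python3 - <<'E'
from h import *
im=snap('scene','s2');t=snap('top','t2')
cv2.imwrite('pics/c2.png',np.hstack([im[150:450,150:400],t[100:400,280:530]])[:,:,::-1])
E
```

```text
(no output)
```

View pics/c2.png

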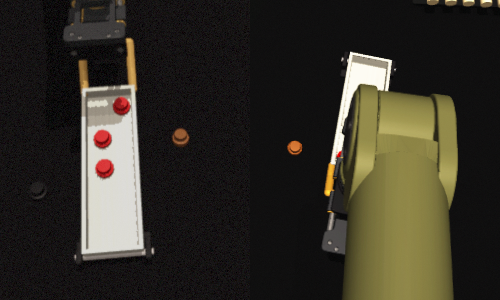

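At roughly 15° nominal tilt, the scene half shows the tray lifted with its near edge at crop (110,88). The red adaptors at (121,105), (103,138) and (105,168) have not clearly moved, so I keep tipping gently.

Call:
apply_moves(
  dp=[
    [0,0.0005,-0.0012],
    [0,0.0005,-0.0012],
    [0,0.0005,-0.0012],
    [0,0.0006,-0.0012],
    [0,0.0006,-0.0012],
    [0,0.0006,-0.0012],
    [0,0.0006,-0.0012],
    [0,0.0006,-0.0012],
    [0,0.0006,-0.0012],
    [0,0.0006,-0.0012],
  ],
  twist=[
    [0,0,0],
    [0,0,0],
    [0,0,0],
    [0,0,0],
    [0,0,0],
    [0,0,0],
    [0,0,0],
    [0,0,0],
    [0,0,0],
    [0,0,0],
  ],
  fingers=[1,1,1,1,1,1,1,1,1,1],
)

```text
time: 9.05
position: [0.5096, -0.1399, 0.1273]
tool_rot: [-2.421, -2.0, 0.003]
ft_force: [-6.7, 0.9, -2.5]
grip_width: 0.13
grip_force: 25.0
```

```bash
cat > red.py <<'E'
from h import *
import sys
im=snap('scene',sys.argv[1]);h=cv2.cvtColor(im,cv2.COLOR_RGB2HSV)
m=cv2.inRange(h,(0,150,70),(6,255,255))|cv2.inRange(h,(174,150,70),(180,255,255));m[:,:200]=0;m[:,320:]=0
for k in cv2.findContours(m,0,2)[0]:
    if cv2.contourArea(k)>30: print(np.round(cv2.minEnclosingCircle(k),1) if 0 else (cv2.minEnclosingCircle(k),cv2.contourArea(k)))
s=ctrl.get_state();print(s['time'],s['position'],s['ft_force'],s['grip_width'])
E
python3 red.py s3
```

```text
(((253.6999969482422, 317.29998779296875), 9.0211820602417), 229.5)
(((251.4719696044922, 287.2850341796875), 8.662243843078613), 208.5)
(((270.4745178222656, 253.32801818847656), 8.687986373901367), 201.0)
9.1 [ 0.50978077 -0.1399589   0.12750143] [-6.2425545   0.81371209 -1.07726199] 0.1252151926486365
```

```bash
python3 - <<'E'
from h import *
yaw=np.radians(-10.9);u=np.array([np.cos(yaw),np.sin(yaw),0]);l=np.array([-u[1],u[0],0]);z=np.array([0,0,1.])
B=np.array([.483,-.133,.060]);Hh=B+.290*u-.046*z
c,e,Rm=cam('scene')
A=[np.array(p) for p in([.655,-.1755,.025],[.612,-.169,.025],[.5695,-.1315,.025],[.4757,-.1722,.06],[.4906,-.0934,.06])]
for th in range(0,24,3):
    r=R.from_rotvec(l*-np.radians(-th)) 
    o=[]
    for p in A:
        P=Hh+r.apply(p-Hh); q=Rm.T@(P-e); o.append((round(c['cx']+c['fx']*q[0]/-q[2],1),round(c['cy']+c['fy']*q[1]/q[2],1)))
    print(th,o)
E
```

```text
0 [(np.float64(256.5), np.float64(323.8)), (np.float64(255.5), np.float64(298.8)), (np.float64(274.3), np.float64(271.4)), (np.float64(235.4), np.float64(219.3)), (np.float64(285.3), np.float64(215.7))]
3 [(np.float64(256.0), np.float64(322.0)), (np.float64(254.8), np.float64(296.0)), (np.float64(273.7), np.float64(267.5)), (np.float64(233.9), np.float64(213.9)), (np.float64(284.7), np.float64(210.2))]
6 [(np.float64(255.6), np.float64(320.4)), (np.float64(254.2), np.float64(293.5)), (np.float64(273.1), np.float64(263.8)), (np.float64(232.4), np.float64(208.8)), (np.float64(284.1), np.float64(205.0))]
9 [(np.float64(255.1), np.float64(318.9)), (np.float64(253.5), np.float64(291.1)), (np.float64(272.5), np.float64(260.4)), (np.float64(230.9), np.float64(203.9)), (np.float64(283.5), np.float64(200.1))]
12 [(np.float64(254.6), np.float64(317.7)), (np.float64(252.8), np.float64(289.0)), (np.float64(271.9), np.float64(257.2)), (np.float64(229.3), np.float64(199.3)), (np.float64(282.9), np.float64(195.4))]
15 [(np.float64(254.1), np.float64(316.6)), (np.float64(252.1), np.float64(287.1)), (np.float64(271.3), np.float64(254.3)), (np.float64(227.6), np.float64(195.0)), (np.float64(282.3), np.float64(191.1))]
18 [(np.float64(253.6), np.float64(315.8)), (np.float64(251.5), np.float64(285.5)), (np.float64(270.7), np.float64(251.6)), (np.float64(225.9), np.float64(191.1)), (np.float64(281.8), np.float64(187.1))]
21 [(np.float64(253.1), np.float64(315.1)), (np.float64(250.8), np.float64(284.1)), (np.float64(270.1), np.float64(249.3)), (np.float64(224.1), np.float64(187.5)), (np.float64(281.2), np.float64(183.4))]
```

Call:
apply_moves(
  dp=[
    [0,0.0006,-0.0011],
    [0,0.0006,-0.0011],
    [0,0.0006,-0.0011],
    [0,0.0006,-0.0011],
    [0,0.0006,-0.0011],
    [0,0.0006,-0.0011],
    [0,0.0006,-0.0011],
    [0,0.0006,-0.0011],
    [0,0.0006,-0.0011],
    [0,0.0006,-0.0011],
  ],
  twist=[
    [0,0,0],
    [0,0,0],
    [0,0,0],
    [0,0,0],
    [0,0,0],
    [0,0,0],
    [0,0,0],
    [0,0,0],
    [0,0,0],
    [0,0,0],
  ],
  fingers=[1,1,1,1,1,1,1,1,1,1],
)

```text
time: 10.1
position: [0.5151, -0.141, 0.1383]
tool_rot: [-2.421, -1.999, 0.004]
ft_force: [-7.9, 1.3, -2.6]
grip_width: 0.13
grip_force: 25.0
```

```bash
python3 red.py s4
```

```text
(((253.8478240966797, 331.021728515625), 9.33572769165039), 240.5)
(((251.5, 299.5), 8.860122680664062), 226.0)
(((270.70001220703125, 264.5), 8.668421745300293), 209.0)
10.15 [ 0.51526573 -0.14106728  0.1384538 ] [-7.85112151  0.5721347  -1.71853931] 0.12774610557582775
```

Call:
apply_moves(
  dp=[
    [0,0.0006,-0.0011],
    [0,0.0006,-0.0011],
    [0,0.0006,-0.0011],
    [0,0.0006,-0.0011],
    [0,0.0006,-0.0011],
    [0,0.0006,-0.0011],
    [0,0.0006,-0.0011],
    [0,0.0006,-0.0011],
    [0,0.0006,-0.0011],
    [0,0.0006,-0.0011],
  ],
  twist=[
    [0,0,0],
    [0,0,0],
    [0,0,0],
    [0,0,0],
    [0,0,0],
    [0,0,0],
    [0,0,0],
    [0,0,0],
    [0,0,0],
    [0,0,0],
  ],
  fingers=[1,1,1,1,1,1,1,1,1,1],
)

```text
time: 11.15
position: [0.5214, -0.1422, 0.1495]
tool_rot: [-2.421, -2.0, 0.003]
ft_force: [-6.6, 0.7, -1.0]
grip_width: 0.126
grip_force: 25.0
```

```bash
python3 red.py s5
```

```text
(((276.80767822265625, 388.19232177734375), 9.730963706970215), 265.5)
(((254.0, 379.5), 19.72951889038086), 539.0)
11.2 [ 0.52149586 -0.14222976  0.14971036] [-7.76267016  0.50357331 -0.97276605] 0.1264911916601837
```

All three have slid down. I bring the tray up to about 31°.

Call:
apply_moves(
  dp=[
    [0,0.0011,-0.0018],
    [0,0.0012,-0.0018],
    [0,0.0012,-0.0018],
    [0,0.0012,-0.0018],
    [0,0.0012,-0.0018],
    [0,0.0012,-0.0018],
    [0,0.0013,-0.0018],
    [0,0.0013,-0.0018],
    [0,0.0013,-0.0018],
    [0,0.0013,-0.0018],
  ],
  twist=[
    [0,0,0],
    [0,0,0],
    [0,0,0],
    [0,0,0],
    [0,0,0],
    [0,0,0],
    [0,0,0],
    [0,0,0],
    [0,0,0],
    [0,0,0],
  ],
  fingers=[1,1,1,1,1,1,1,1,1,1],
)

```text
time: 12.2
position: [0.5328, -0.1445, 0.1677]
tool_rot: [-2.42, -1.999, 0.005]
ft_force: [-9.1, 0.8, 1.5]
grip_width: 0.13
grip_force: 25.0
```

Call:
apply_moves(
  dp=[
    [0,0.0013,-0.0017],
    [0,0.0013,-0.0017],
    [0,0.0013,-0.0017],
    [0,0.0014,-0.0017],
    [0,0.0014,-0.0017],
    [0,0.0014,-0.0017],
    [0,0.0014,-0.0017],
    [0,0.0014,-0.0017],
    [0,0,0],
    [0,0,0],
  ],
  twist=[
    [0,0,0],
    [0,0,0],
    [0,0,0],
    [0,0,0],
    [0,0,0],
    [0,0,0],
    [0,0,0],
    [0,0,0],
    [0,0,0],
    [0,0,0],
  ],
  fingers=[1,1,1,1,1,1,1,1,1,1],
)

```text
time: 13.2
position: [0.5431, -0.1465, 0.1819]
tool_rot: [-2.42, -1.999, 0.006]
ft_force: [-11.7, 1.7, 4.8]
grip_width: 0.128
grip_force: 25.0
```

```bash
python3 red.py s6
```

```text
(((277.0, 389.5), 9.962529182434082), 275.5)
(((253.5, 381.0), 20.155742645263672), 553.5)
13.25 [ 0.54313138 -0.14645203  0.18190003] [-12.65149971   1.96958424   3.86603277] 0.13154337664925525
```

View pics/s6.png

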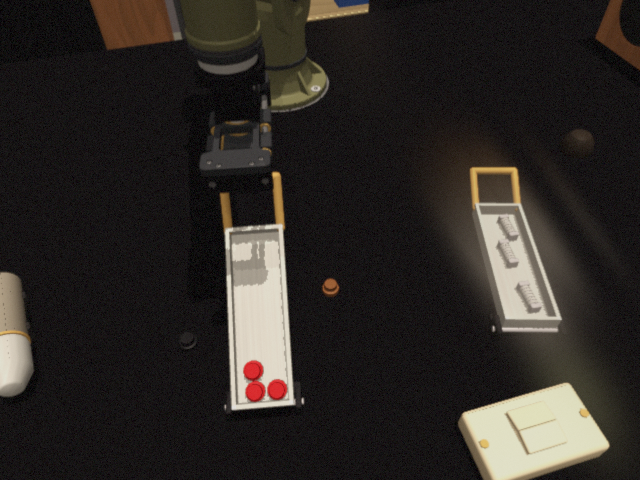

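The scene view shows all three adaptors at the low end: (253,370), (255,391) and (277,389). Next I open the fingers and go straight up.

Call:
apply_moves(
  dp=[
    [0,0,0],
    [0,0,0],
    [0,0,0],
    [0,0,0],
    [0,0,0],
    [0,0,0],
    [0,0,0],
    [0,0,0],
  ],
  twist=[
    [0,0,0],
    [0,0,0],
    [0,0,0],
    [0,0,0],
    [0,0,0],
    [0,0,0],
    [0,0,0],
    [0,0,0],
  ],
  fingers=[0.8,0.7,0.6,0.5,0.45,0.45,0.45,0.45],
)

```text
time: 14.05
position: [0.5453, -0.1467, 0.1808]
tool_rot: [2.422, 2.001, 0.0]
ft_force: [0.1, -0.2, -0.6]
grip_width: 0.545
grip_force: 0.0
```

Call:
apply_moves(
  dp=[
    [0,0,-0.008],
    [0,0,-0.012],
    [0,0,-0.015],
    [0,0,-0.015],
    [0,0,-0.015],
    [0,0,-0.015],
    [0,0,-0.015],
    [0,0,-0.01],
    [0,0,0],
    [0,0,0],
  ],
  twist=[
    [0,0,0],
    [0,0,0],
    [0,0,0],
    [0,0,0],
    [0,0,0],
    [0,0,0],
    [0,0,0],
    [0,0,0],
    [0,0,0],
    [0,0,0],
  ],
  fingers=[0.45,0.45,0.45,0.45,0.45,0.45,0.45,0.45,0.45,0.45],
)

```text
time: 15.05
position: [0.545, -0.1467, 0.2856]
tool_rot: [-2.422, -2.0, 0.001]
ft_force: [-0.4, -0.5, 0.5]
grip_width: 0.55
grip_force: 0.0
```

```bash
python3 red.py s7
```

```text
(((276.69232177734375, 389.30767822265625), 9.878035545349121), 273.5)
(((253.0, 380.9375), 20.16204071044922), 555.5)
15.1 [ 0.54478731 -0.14667214  0.2851105 ] [-0.28278897  0.42726344 -0.07756567] 0.550509357190768
```

View pics/s7.png

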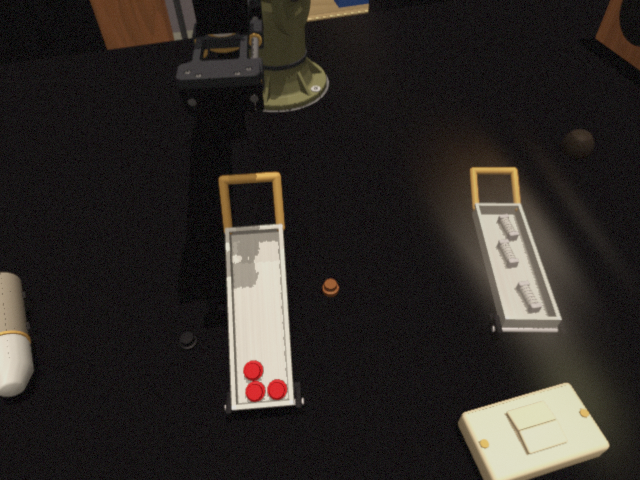

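The tray stands tipped with its bar free at (250,178). The three adaptors are at the low end and the gripper is well clear, so I hand the job in.

```bash
python3 -c "
from bench import ctrl
print(ctrl.close_job())"
```

```text
the job is handed in; nothing more can be done
None
```

The tray with the three red adaptors stands tipped at about 30°, with all three gathered at its low, hinged end (two against the wall, one just behind); I let go of the bar, moved the gripper clear and handed the job in at about 15 s.

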